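# Push the tin plaque out over the bench edge

## Task

Push the flat tin plaque along the little wooden display bench until it sticks out 30 mm, give or take about 7 mm, past the bench's long customer-side edge (the one away from the robot), square with that edge, so that a buyer can get fingers under it. Only push it: do not lift it or let it tip or fall, and leave the goat, the duck and the mask where they are. Finish clear of everything.

Things in the scene. Friction and masses are not known exactly. Their poses are not given: they have to be found in the camera images.
- bench: Low wooden display bench fixed to the steel cart top: a flat board 220 mm (its x) by 400 mm (its y) and 18 mm thick on two end legs; its flat top is 45 mm above the cart top. Origin: centre of its footprint, at cart-top height. Its x axis points away from the robot (turned up to 0.35 rad either way) to the customer-side long edge at x = +110 mm. It does not move.
- bench_edge (a point): Middle of the bench's customer-side long edge, at the top surface (bench frame 110, 0, 45 mm); axes as the bench's.
- plaque: Loose flat plaque, pressed tin over a board with an embossed sun (relief under 1 mm), 100 mm (its x) by 130 mm (its y), 8 mm thick, about 100 to 200 g, lying flat on the bench, turned up to 0.3 rad from square. Origin: centre of its underside. Its x axis points roughly to the customer-side edge. It slides with ordinary dry friction and stops when no longer pushed.
- plaque_front (a point): Middle of the plaque's leading (customer-side, 130 mm long) edge face, at half thickness; how far this point lies past the bench edge along the bench's x is the overhang.
- plaque_back (a point): Middle of the plaque's rear (robot-side, 130 mm long) edge face, at half thickness: the face to push on.
- goat: Loose polished black clay goat, 75 mm long (its x), 30 mm wide, 69 mm tall, standing on the bench near one end (either one). Origin: centre under its feet. Leave alone.
- duck: Loose blue clay duck whistle, 70 mm long (its x), 44 mm wide, 57 mm tall, standing on the bench near the other end. Origin: centre of its underside. Leave alone.
- mask: Loose painted clay jaguar mask, 90 mm across, 33 mm high, lying face up on the cart top beside the bench's right end (seen from the robot). Origin: centre of its underside. Leave alone.
There are look-alikes about, which are no part of the job. What is meant by the plaque is not turquoise, and is the larger of those in its own colour.

How it is judged:
By the outcome, as a careful person would: the job done as asked, in the order asked, and still so for the second after the job is handed in, with the robot touching nothing.
It also fails if it takes over 35 s, if anything falls off the work surface, if the arm or the gripper's body presses on something with over 40 N, if the wrist force passes 120 N, or if a joint passes its speed limit or range.

## Robot

A 6-joint arm with a two-finger parallel gripper is mounted at the origin on the work surface. World frame = base frame: x ahead of the robot, y to its left, z up, the work surface at z = 0. Lengths are in m, angles in rad, forces in N, time in s.
With the tool pointing down it reaches from about 0.275 to 1 m from the base axis. Payload 8.4 kg.
Tool frame: the origin (TCP) lies at the very end of the fingers, on their centre line; the grasp point (between the pads) lies 19 mm behind it; z points along the fingers, y is the line along which they close (so a half turn about z gives the same grasp; the last joint's range is limited). The gripper opens to 85 mm and grips with 20 to 120 N. Pads are 22 mm wide; open, the fingers measure 114 mm over their backs; the gripper's body (76 mm by 85 mm) begins 54 mm behind the grasp point. The pads swing forward as they close: fully open they stand 13 mm farther back than shut.
Start: joints at [-1.319, 0.353, 1.633, -0, 1.155, -0.002], TCP at [0.157, -0.605, 0.231] pointing down, gripper open.
Joint ranges: [-2.63, 2.63], [-0.92, 2.1], [0.06, 2.66], [-1.3, 4.44], [0, 2.69], [-3.02, 3.02]. Speed limits (rad/s): [2.22, 2.22, 2.79, 3.14, 3.14, 3.14].

## Interface

Orientations are given as a rotation vector (axis times angle).
In Python, from workcell import bot gives the robot as it stands. Calls block until the motion is done:
- bot.move_to(position, orientation): joint-space move of the TCP to a pose.
- bot.line_to(position, max_speed=0.15, ori=None): straight line of the TCP; ori=None keeps the orientation; max_speed is the mean speed in m/s.
- bot.move_j(angles): joint-space move.
- bot.grip(opening, grip_force=None): finger opening in m; grip_force is the grip in N (None keeps the last); returns when the fingers have stopped.
- bot.hold(seconds).
- bot.inverse_kinematics(position, orientation): joint angles nearest the present ones, or None.
- bot.snapshot(name): name is "scene" or "top" or "wrist"; returns (picture, depth): 420x560x3 uint8, blue, green, red; 420x560 float32, m along the optical axis (not along the pixel's ray), 0 where there is no reading.
- bot.camera_params(name): a dict with "fx", "fy", "cx", "cy" (pixels), "T" (4x4, takes a point from camera to world coordinates). Camera axes: x right, y up, looking along -z (the intrinsics and any distortion apply to the point x, -y, -z); pixel columns grow to the right and rows downward; lengths in m; the calibration is good to about 2 mm. The wrist camera is an equidistant fisheye: a pixel r from the principal point sees the ray r / f radians off the axis. A picture is of the moment at which its call begins: read the wrist's pose just before it. camera_params takes no time and is no camera call; for the wrist camera it gives the pose at the moment of the call.
A pose or a line that the arm cannot do raises bot.Unreachable and nothing moves.
- bot.sign_off(): hands the job in; it is judged then, once.
Readings, each from a call of its own:
- bot.current_time(): time.
- bot.current_joints(): joint angles.
- bot.current_qd(): joint speeds.
- bot.current_joint_efforts(): joint torques, N m.
- bot.current_tool_pos(): TCP position.
- bot.current_ee_rot(): TCP orientation.
- bot.current_force(): force on the tool from outside, world axes, zero at the start.
- bot.current_ft_torque(): the same for the moment, N m.
- bot.current_grip_width(): finger opening in m.
- bot.current_grasp_force(): force on a finger pad.
Only numpy, scipy, OpenCV 4.12 (cv2) and the standard library are available. Lean on these libraries where they do the work, as an engineer would, in place of code of your own. Each camera call takes 0.05 s, during which the arm holds its last target. There are 200 camera calls.

## Working session

There is one attempt and no reset: what is moved stays moved. The work goes in short steps, each a Python script; the robot and the scene stay as the last script left them, time stands still between calls to the robot, and variables do not carry over. Pictures are saved under pics/ and viewed, at most 10 in all, crops included, and the job is handed in when it is done.

```bash
mkdir -p pics; python3 - <<'E'
from workcell import bot
import cv2,numpy as np
for n in("top","scene"):
    p,d=bot.snapshot(n); cv2.imwrite(f"pics/{n}0.png",p); np.save(f"pics/{n}0.npy",d)
    c=bot.camera_params(n); print(n,{k:np.round(v,3) if k=='T' else v for k,v in c.items()})
E
```

```text
top {'fx': 539.9559001866417, 'fy': 539.9559001866417, 'cx': 279.16114944730606, 'cy': 213.19590067588624, 'T': array([[ 1.300e-02,  9.960e-01, -8.300e-02,  4.520e-01],
       [-1.000e+00,  1.300e-02,  1.000e-03, -4.400e-02],
       [ 2.000e-03,  8.300e-02,  9.970e-01,  1.154e+00],
       [ 0.000e+00,  0.000e+00,  0.000e+00,  1.000e+00]])}
scene {'fx': 394.6658286390154, 'fy': 394.6658286390154, 'cx': 277.2718496833002, 'cy': 207.43067840203145, 'T': array([[-0.005, -0.746,  0.666,  1.139],
       [ 1.   ,  0.006,  0.015, -0.039],
       [-0.015,  0.666,  0.746,  0.702],
       [ 0.   ,  0.   ,  0.   ,  1.   ]])}
```

View pics/top0.png

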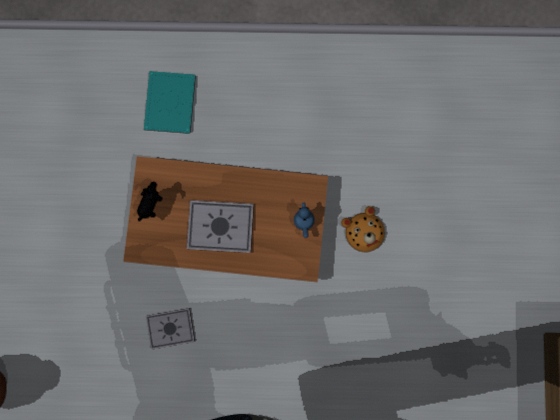

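View pics/scene0.png

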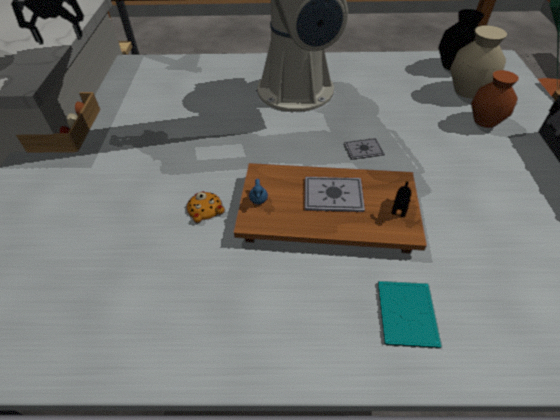

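The top view shows three candidates: the turquoise plate at (170,102), the large tin plaque on the bench at (220,226), and the small tin plaque on the cart at (171,328). The description fits the one on the bench, since it is tin-coloured and the larger of the two. The goat is at (148,202), the duck at (305,219) and the mask at (365,230). Next is a close crop.

```bash
python3 - <<'E'
import cv2
p=cv2.imread("pics/top0.png")[145:290,115:335]
cv2.imwrite("pics/crop0.png",cv2.resize(cv2.convertScaleAbs(p,alpha=1.5),None,fx=3.6,fy=3.6,interpolation=cv2.INTER_CUBIC))
E
```

```text
(no output)
```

View pics/crop0.png

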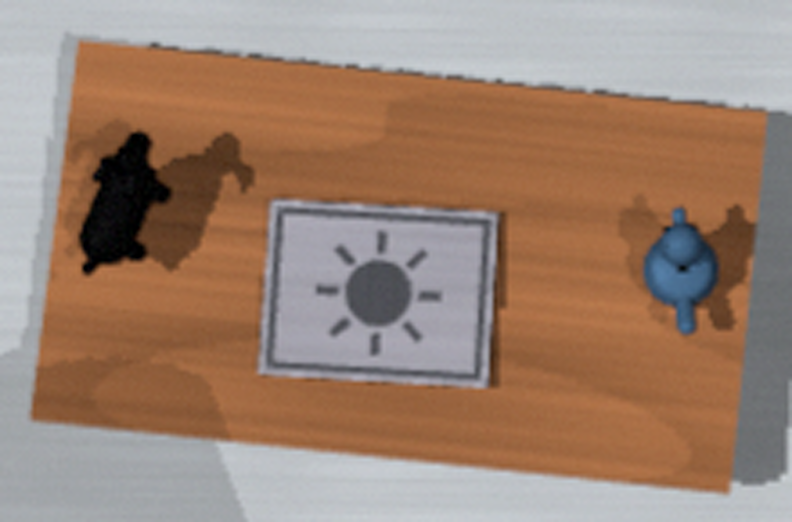

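```bash
cat > h.py <<'E'
import numpy as np, cv2
from workcell import bot
from scipy.spatial.transform import Rotation as R
def px2w(c,uv,z):
    uv=np.atleast_2d(uv).astype(float); T=c["T"]
    r=np.c_[(uv[:,0]-c["cx"])/c["fx"],-(uv[:,1]-c["cy"])/c["fy"],-np.ones(len(uv))]@T[:3,:3].T
    return T[:3,3]+r*((z-T[2,3])/r[:,2])[:,None]
def analyse(c,B,P):
    b=px2w(c,B,.045); p=px2w(c,P,.053)   # TL TR BR BL
    d=lambda q:[round(1000*np.linalg.norm(q[i]-q[(i+1)%4]),1) for i in range(4)]
    a=(b[0]-b[1])+(b[3]-b[2]); th=np.arctan2(-a[0],a[1])
    Rz=R.from_euler('z',th).as_matrix(); o=b.mean(0)
    print("bench sides",d(b),"yaw",th,"centre",o); print("plaque sides",d(p))
    q=(p-o)@Rz; print("plaque corners in bench mm\n",np.round(q[:,:2]*1000,1))
    return o,th,q
E
python3 - <<'E'
from h import *
c=bot.camera_params("top"); f=lambda L:np.array(L)/3.6+[115,145]-.36
o,th,q=analyse(c,f([(78,41),(767,112),(730,493),(32,420)]),f([(270,200),(499,213),(490,387),(258,374)]))
Rz=R.from_euler('z',th).as_matrix()
for n,a in(("goat",(122,200)),("duck",(680,265))): print(n,(px2w(c,f([a]),.08)-o)@Rz)
d=np.load("pics/top0.npy")
for u,v in((220,226),(270,240),(150,320)):
    r=d[v,u]; print(c["T"][:3,:3]@np.array([(u-c["cx"])/c["fx"]*r,-(v-c["cy"])/c["fy"]*r,-r])+c["T"][:3,3])
print(R.from_rotvec(bot.current_ee_rot()).as_matrix().round(2))
E
```

```text
bench sides [np.float64(399.8), np.float64(219.1), np.float64(398.5), np.float64(219.0)] yaw -0.09047553142182015 centre [0.53215549 0.06321628 0.045     ]
plaque sides [np.float64(130.6), np.float64(98.9), np.float64(131.4), np.float64(99.0)]
plaque corners in bench mm
 [[ 28.6  77.8]
 [ 34.7 -52.7]
 [-64.1 -58.2]
 [-70.3  73. ]]
goat [[0.01765368 0.15481398 0.035     ]]
duck [[ 0.01370447 -0.1571056   0.035     ]]
[0.51562659 0.07495641 0.05075189]
[ 0.48848012 -0.02770631  0.04637515]
[0.31909576 0.22161587 0.00892727]
[[ 0.97  0.25 -0.  ]
 [ 0.25 -0.97  0.  ]
 [ 0.   -0.   -1.  ]]
```

```bash
cat >> h.py <<'E'
O=np.array([.53216,.06322,0]); TH=-.0905; RZ=R.from_euler('z',TH)
ORI=(RZ*R.from_matrix(np.diag([1,-1,-1]))).as_rotvec()
W=lambda x,y,z: list(O+RZ.apply([x,y,z]))
E
python3 - <<'E'
from h import *
bot.move_to(W(-.090,.010,.18),ORI)
bot.line_to(W(-.090,.010,.09),.12)
print(bot.current_joints(),bot.current_force(),bot.current_grip_width())
c=bot.camera_params("wrist"); p,d=bot.snapshot("wrist"); cv2.imwrite("pics/w0.png",p); np.save("pics/w0.npy",d)
print(c,bot.current_time())
E
```

```text
[ 1.77855913e-01  2.89461045e-01  2.11514600e+00 -4.57055131e-05
  7.36282406e-01  1.83928756e+00] [-0.17672194  0.40488685  0.85996276] 0.0856789693058034
{'fx': 325.19226210127806, 'fy': 325.19226210127806, 'cx': 281.6311644791131, 'cy': 213.6087388933815, 'T': array([[-9.01186094e-02,  9.51273483e-01,  2.94885397e-01,
         5.19230841e-01],
       [-9.95930836e-01, -8.58883072e-02, -2.72941044e-02,
         7.33159860e-02],
       [-6.36950123e-04, -2.96145167e-01,  9.55142730e-01,
         2.33344739e-01],
       [ 0.00000000e+00,  0.00000000e+00,  0.00000000e+00,
         1.00000000e+00]])} 3.6833
```

View pics/w0.png

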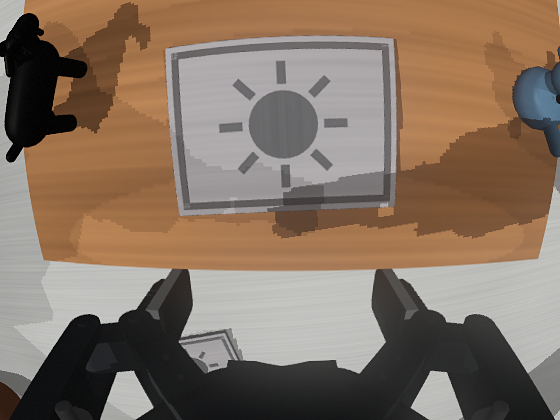

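The wrist view shows the plaque with its rear corners at (183,213) and (393,205). The fingertips are at about (185,270) and (376,270), centred behind it with a clear gap. The goat and duck are well to the sides. Next I'll touch down gently behind the plaque to find the true tip height with the gripper open.

```bash
python3 - <<'E'
from h import *
c=bot.camera_params("wrist")
def fish(uv,z):
    uv=np.array(uv,float); d=uv-[c["cx"],c["cy"]]; r=np.linalg.norm(d,axis=1)/c["fx"]
    u=d/np.linalg.norm(d,axis=1)[:,None]; ray=np.c_[u[:,0]*np.sin(r),-u[:,1]*np.sin(r),-np.cos(r)]@c["T"][:3,:3].T
    return c["T"][:3,3]+ray*((z-c["T"][2,3])/ray[:,2])[:,None]
print(np.round(RZ.inv().apply(fish([(165,48),(394,39),(393,208),(183,214)],.053)-O)*1000,1))
print(np.round(RZ.inv().apply(fish([(44,259),(290,270),(537,258)],.045)-O)*1000,1))
bot.line_to(W(-.090,.010,.058),.06); bot.hold(.2); f0=np.array(bot.current_force()); z=.058
while z>.029:
    z-=.001; bot.line_to(W(-.090,.010,z),.02); f=np.array(bot.current_force())-f0
    if abs(f[2])>4: break
print(z,f,bot.current_tool_pos(),bot.current_time())
E
```

```text
[[ 28.7  75.3  53. ]
 [ 33.9 -54.5  53. ]
 [-66.  -58.   53. ]
 [-69.9  68.3  53. ]]
[[-109.9  197.8   45. ]
 [-110.4    3.6   45. ]
 [-110.2 -201.3   45. ]]
0.03099999999999998 [-5.00817114 -0.94258447 16.01827187] [0.44349908 0.08131218 0.03182647] 11.3167
```

```bash
python3 - <<'E'
from h import *
bot.line_to(W(-.090,.010,.0345),.03)
bot.line_to(W(-.075,.010,.0345),.04)
print(bot.current_force())
bot.line_to(W(.017,.010,.0345),.04); print(bot.current_force())
bot.hold(.2); print(bot.current_force(),bot.current_tool_pos(),bot.current_time())
p,d=bot.snapshot("wrist"); cv2.imwrite("pics/w1.png",p)
c=bot.camera_params("wrist"); np.save("pics/w1c.npy",c,allow_pickle=True)
p,d=bot.snapshot("scene"); cv2.imwrite("pics/s1.png",cv2.resize(p[150:270,170:450],None,fx=2.8,fy=2.8,interpolation=cv2.INTER_CUBIC))
E
```

```text
[-0.06991816  0.25992681 -0.60968401]
[-1.482649    0.36091576  0.67285925]
[-0.28693864  0.35436558 -0.18736308] [0.54993637 0.07163926 0.0344841 ] 14.7583
```

View pics/w1.png

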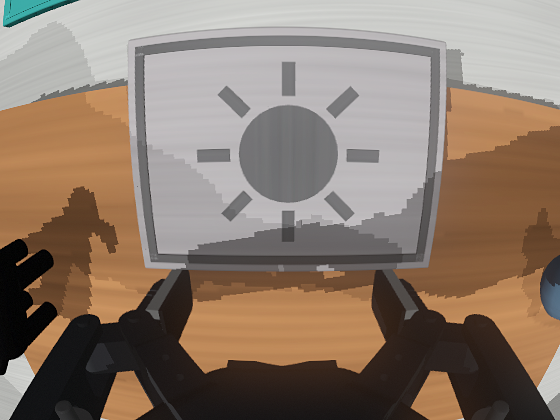

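View pics/s1.png

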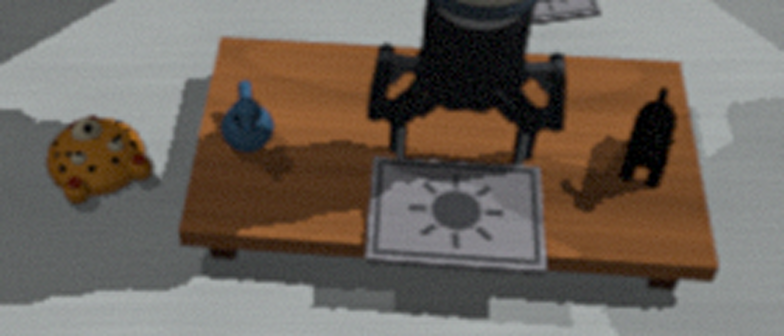

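The wrist view shows the plaque squared against both fingers, with front corners at (128,41) and (447,43) and rear corners at (146,267) and (430,267). In the scene view it sticks slightly over the edge, and the goat and duck haven't moved. I'll measure the overhang next.

```bash
cat >> h.py <<'E'
def fish(c,uv,z):
    uv=np.array(uv,float); d=uv-[c["cx"],c["cy"]]; r=np.linalg.norm(d,axis=1)/c["fx"]
    u=d/np.linalg.norm(d,axis=1)[:,None]; ray=np.c_[u[:,0]*np.sin(r),-u[:,1]*np.sin(r),-np.cos(r)]@c["T"][:3,:3].T
    w=c["T"][:3,3]+ray*((z-c["T"][2,3])/ray[:,2])[:,None]
    return np.round(RZ.inv().apply(w-O)*1000,1)
E
python3 - <<'E'
from h import *
c=np.load("pics/w1c.npy",allow_pickle=True).item()
print(fish(c,[(128,41),(287,27),(447,43),(430,267),(288,270),(146,267)],.053))
print(fish(c,[(126,82),(40,100),(450,88),(540,104)],.045))
E
```

```text
[[127.2  71.1  53. ]
 [127.6   6.9  53. ]
 [127.3 -58.7  53. ]
 [ 28.4 -59.4  53. ]
 [ 28.9   6.2  53. ]
 [ 28.7  70.6  53. ]]
[[ 110.9   75.9   45. ]
 [ 109.7  126.9   45. ]
 [ 109.1  -64.5   45. ]
 [ 109.7 -121.6   45. ]]
```

The overhang is now 17.6 mm and square, so I'll push 12.4 mm more, back off and check.

```bash
python3 - <<'E'
from h import *
bot.line_to(W(.0294,.010,.0345),.03); bot.hold(.1)
bot.line_to(W(-.005,.010,.0345),.06)
bot.line_to(W(-.005,.010,.13),.12); bot.hold(.2)
c=bot.camera_params("wrist"); p,d=bot.snapshot("wrist"); cv2.imwrite("pics/w2.png",p); np.save("pics/w2c.npy",c,allow_pickle=True)
print(bot.current_force(),bot.current_time())
E
```

```text
[-0.42784846 -0.39092064 -0.06343799] 17.4417
```

View pics/w2.png

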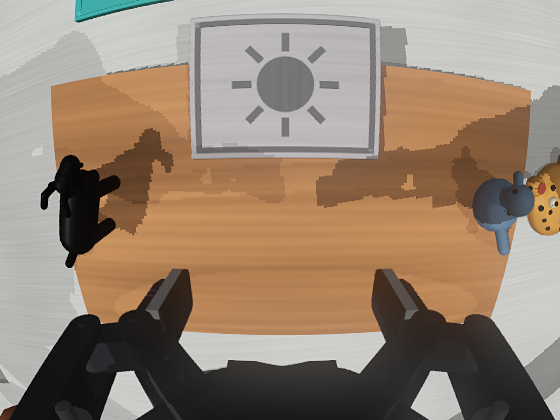

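The plaque's front corners are at (190,19) and (380,19) and its rear corners at (192,158) and (379,158). The bench edge meets its sides at about (190,64) and (382,65).

```bash
python3 - <<'E'
from h import *
c=np.load("pics/w2c.npy",allow_pickle=True).item()
print(fish(c,[(191,19),(285,14),(380,20),(379,158),(192,157)],.053)); print(fish(c,[(51,87),(188,65),(384,66),(530,91)],.045))
E
```

```text
[[140.9  70.5  53. ]
 [141.    6.6  53. ]
 [140.8 -58.3  53. ]
 [ 42.8 -58.9  53. ]
 [ 43.3  70.9  53. ]]
[[ 108.2  197.7   45. ]
 [ 108.8   74.5   45. ]
 [ 108.7  -63.3   45. ]
 [ 108.6 -201.5   45. ]]
```

The overhang is about 31 mm and square. I'll retreat and hand in.

```bash
python3 - <<'E'
from h import *
bot.line_to(W(-.06,.010,.23),.12); bot.hold(.3); print(bot.current_time(),bot.current_force()); print(bot.sign_off())
E
```

```text
18.8417 [ 0.76595544 -0.32334556 -0.03101378]
the job is handed in; nothing more can be done
None
```

The plaque now sticks out about 31–32 mm past the customer-side edge, square with it; the goat, duck and mask were left alone, the arm finished clear, and I handed the job in at 18.8 s.

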